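# Set the flow unit's knob to its index mark and lock it

## Task

Pull the flow unit's control drawer fully open by its bar handle, turn the pointer knob so that its nose points at the black index mark on the dial, then slide the metal guard fully home over the knob, and push the drawer fully shut again. The guard may have slipped partly over the knob: slide it right back first. Leave the things standing round the unit and on top of it where they are.

Things in the scene. Friction and masses are not known exactly. Their poses are not given: they have to be found in the camera images.
- console: white box-shaped flow unit fixed to the worktop, 150 (its x) x 216 (its y) x 84 mm high; origin at the centre of its underside. Its front, -x, faces roughly to the robot's left; the control drawer slides out there along -x. With the drawer shut, in its frame: front panel x -75 to -83 mm, 212 mm wide, z 5 to 79 mm; deck top z 16 mm; knob axis x -10, y +48 mm
- drawer (a joint): travel of the control drawer in m: 0 shut, 0.125 fully open (out along the unit's -x). It carries handle, knob, index mark and guard. Fully open, the knob axis stands 60 mm in front of the shell's front edge (unit's x -75 mm) and 65 mm behind the inside of the front panel.
- drawer_handle (a point): middle of the drawer's horizontal steel bar handle: bar 100 mm long along the unit's y, about 10 mm thick, 35 mm clear of the front panel, 66 mm above the worktop; moves with the drawer
- knob (a joint): angle of the knob in rad: 0 when its nose points to the drawer front (the unit's -x); grows clockwise seen from above; stops at -1.6 and 1.6
- knob_grip (a point): point on the knob's upright axis, 36 mm above the worktop. The knob is a black bar 60 mm long, 16 mm wide, flat sides from 7 to 30 mm above the deck (top 46 mm above the worktop), one end pointed (the nose, 30 mm from the axis, white line on top), the other square (30 mm from the axis); under it a round collar, 50 mm diameter, up to 7 mm above the deck
- knob_pointer (a point): point fixed to the knob, 40 mm from its axis in the direction of the nose, 18 mm above the worktop
- index (a joint): angle of the index mark on the dial in rad, counted like knob; the mark is flush and cannot be moved by hand
- index_mark (a point): the black flush wedge (about 10 mm) on the white 86 mm dial round the knob, 40 mm from the knob's axis, 18 mm above the worktop: the value to set. The knob is set when knob_pointer lies over this point
- guard (a joint): travel of the sliding guard in m: 0 slid back (its edge 58 mm from the knob axis), 0.100 fully home over the knob, moving along the unit's +y
- guard_fin (a point): top centre of the black fin on the guard's roof; fin 56 mm along the unit's x, 12 mm thick along the unit's y, 20 mm high, its top 74 mm and the roof 54 mm above the worktop. The guard is an aluminium hood 100 mm (unit's x) x 84 mm (unit's y), open towards the knob
- cotton_pads: bystander: stack of cotton pads, 58 mm diameter, 43 mm high, standing on top of the flow unit; origin at the centre of its underside
- mist_bottle: bystander: slim white capped bottle, 36 mm diameter, 138 mm high, upright on the worktop to the left; origin at the centre of its underside
- cream_tube: bystander: squeeze tube 49 x 134 x 32 mm lying at the left; origin under its centre, long side along its y
- thermometer: bystander: white thermometer 20 x 148 x 14 mm lying near the front edge; origin under its centre, long side along its y

How it is judged:
On the way, in this order (a step that is already met when the one before it is completed fails the run):
1. the drawer is pulled open (value of joint drawer above 0.11 m), for 0.1 s.
2. the knob stands at the index mark (within 4.5 mm at 40 mm radius) with the guard still off it (horizontal distance between knob_pointer and index_mark below 0.0045 m and value of joint guard below 0.06 m), for 0.2 s.
3. the guard is fully home over the knob (value of joint guard above 0.094 m and horizontal distance between knob_pointer and index_mark below 0.0045 m), for 0.1 s.
At the end, for the whole second after the job is handed in: the drawer is shut (within 8 mm), the guard is home over the knob (within 6 mm) and the knob's pointer is at the index mark (within 4.5 mm at 40 mm radius, about 6 degrees) (all of step 3 and value of joint drawer below 0.008 m); the robot touches nothing.
It fails at once if a thing round the unit or on it is shifted by more than 30 mm (distance of any of cotton_pads, mist_bottle, cream_tube, thermometer from where it was at the start of the episode above 0.03 m).
It fails at once if the bottle or the stack of pads is tipped over (angle between any of cotton_pads, mist_bottle's own z axis and vertical above 0.5 rad).
It also fails if it takes over 67 s, if anything falls off the work surface, if the arm or the gripper's body presses on something with over 40 N, if the wrist force passes 120 N, or if a joint passes its speed limit or range.

## Robot

A 6-joint arm with a two-finger parallel gripper is mounted at the origin on a cart in front of the work surface, level with it; the furniture and walls round the work are solid. World frame = base frame: x ahead of the robot, y to its left, z up, the work surface at z = 0. Lengths are in m, angles in rad, forces in N, time in s.
With the tool pointing down it reaches from about 0.3 to 0.775 m from the base axis. Payload 14.6 kg.
Tool frame: the origin (TCP) lies on the centre line of the jaws, within the pads' length; the fingertips stand 19 mm ahead of it and the grasp point (between the pads) is the TCP; z points along the fingers, y is the line along which they close (so a half turn about z gives the same grasp; the last joint's range is limited). The gripper opens to 94 mm and grips with 3 to 60 N. Pads are 16 mm wide; open, the fingers measure 119 mm over their backs; the gripper's body (75 mm by 177 mm) begins 78 mm behind the grasp point.
Start: joints at [-1.19, 0.3, 1.521, -0, 1.321, -0.067], TCP at [0.238, -0.496, 0.224] pointing down, gripper open.
Joint ranges: [-3.03, 3.03], [-0.79, 2.21], [0.23, 2.52], [-1.04, 4.18], [0, 3.07], [-2.55, 2.55]. Speed limits (rad/s): [2.22, 2.22, 2.57, 3.14, 3.14, 3.14].

## Interface

Orientations are given as [roll, pitch, yaw] about the fixed x, y, z axes, in that order (R = Rz(yaw) Ry(pitch) Rx(roll)).
In Python, from station import get_obs, camera, workorder gives the robot as it stands.
- The arm moves only by the tool play_rows, never from a script. Its argument "motion" is a list that holds one entry, the list of rows, each a list of 7 numbers: the shift along the tool's x, y, z as a fraction of full scale, then the turn, a rotation vector about the tool's x, y, z as a fraction of full scale, then the opening, from -1 (shut) to 1 (fully open). In form: [[[x, y, z, ax, ay, az, grip], ...]]. A call has 1 to 10 rows; each row is the pose to reach, as a shift and turn from the pose commanded when the call began, along the tool's axes at that moment, turning the shorter way round; what a row does not reach only later rows make up. Full scale, the value 1, is 0.25 m for a shift and 2 pi rad for a turn. A row lasts 1/10 s, in which the tool goes at most 50 mm and 8.59 degrees, less where a joint would pass 70% of its speed; a pose out of reach is approached as far as the arm can. A call with a number of a shift or a turn outside -1 to 1 is refused whole. A call with a gripper value outside its range is refused whole. The fingers move at their own pace and stop on an object; "grip_force" is the grip in N (left out, the last holds). Time passes only in rows, so rows that repeat a pose let the fingers close. It gives the time, the measured TCP pose, the force, the opening and the grip force at its end, in the units of the state.
- get_obs(): the state, without advancing time (a new reading comes with each control period).
- camera(name): name is "scene" or "side" or "wrist"; returns a dict with "frame" (480x640x3 uint8, red, green, blue), "z_map" (480x640 float32, m along the optical axis (not along the pixel's ray), 0 where there is no reading), "camera_matrix" (3x3 intrinsics, pixels), "D" ([k1, k2, p1, p2, k3] as OpenCV has them; the pictures are not rectified), "T" (4x4, takes a point from camera to world coordinates); the wrist camera has in their place "T_tool_cam" (4x4, takes a point from camera to tool coordinates, whose origin is the TCP and whose axes are the flange's). Camera axes: x right, y up, looking along -z (the intrinsics and any distortion apply to the point x, -y, -z); pixel columns grow to the right and rows downward; lengths in m; the calibration is good to about 2 mm. A picture is of the moment at which its call begins: read the wrist's pose just before it.
- workorder.hand_in(): hands the job in; it is judged then, once.
The state is a dict: "time_s": time; "qpos": joint angles; "joint_vel": joint speeds; "tau": joint torques, N m; "ee_pos": TCP position; "eef_rot": TCP orientation; "force": force on the tool from outside, world axes, zero at the start; "moment": the same for the moment, N m; "grip_width": finger opening in m; "grip_force": force on a finger pad.
Only numpy, scipy, OpenCV 4.12 (cv2) and the standard library are available. Lean on these libraries where they do the work, as an engineer would, in place of code of your own. Each camera call takes 0.05 s, during which the arm holds its last target. There are 200 camera calls.

## Working session

There is one attempt and no reset: what is moved stays moved. The work goes in short steps, Python scripts to look and compute and a tool call to move; the robot and the scene stay as the last step left them, time stands still between calls to the robot, and variables do not carry over. Pictures are saved under pics/ and viewed, at most 10 in all, crops included, and the job is handed in when it is done.

Besides the shell and the picture viewer there is one more tool, called after ">>>" by a JSON object that holds its "name" and its "arguments", one argument or row to a line. play_rows: Moves the arm, as the interface text tells. Its arguments: {"type":"object","properties":{"motion":{"type":"array"},"grip_force":{"type":"number"}},"required":["motion"]}

```bash
mkdir -p pics; ls
cat > h.py <<'E'
import numpy as np,cv2
from station import get_obs,camera,workorder
from scipy.spatial.transform import Rotation as R
def toolT():
    o=get_obs();T=np.eye(4);T[:3,:3]=R.from_euler('xyz',o['eef_rot']).as_matrix();T[:3,3]=o['ee_pos'];return T
def cap(name,fn):
    T=toolT() if name=='wrist' else None
    c=camera(name)
    M=T@np.array(c['T_tool_cam']) if name=='wrist' else np.array(c['T'])
    np.savez('pics/'+fn+'.npz',f=c['frame'],z=c['z_map'],K=c['camera_matrix'],D=c['D'],M=M)
    cv2.imwrite('pics/'+fn+'.png',c['frame'][:,:,::-1])
def load(fn): return np.load('pics/'+fn+'.npz')
def ray(d,uv):
    p=cv2.undistortPoints(np.array(uv,float).reshape(-1,1,2),d['K'],d['D']).reshape(-1,2)
    return np.c_[p[:,0],-p[:,1],-np.ones(len(p))]
def px(d,uv,z=None):
    "depth-based world points, or on plane z"
    r=ray(d,uv);M=d['M']
    if z is None:
        s=np.array([d['z'][int(round(v)),int(round(u))] for u,v in uv])
    else:
        s=(z-M[2,3])/(r@M[:3,:3].T)[:,2]
    return (r*s[:,None])@M[:3,:3].T+M[:3,3]
def proj(d,P):
    M=np.linalg.inv(d['M']);p=np.atleast_2d(P)@M[:3,:3].T+M[:3,3]
    p=p*[1,-1,-1]
    return cv2.projectPoints(p,np.zeros(3),np.zeros(3),d['K'],d['D'])[0].reshape(-1,2)
E
python3 - <<'E'
from h import *
for n in('scene','side'): cap(n,n+'0')
print(get_obs())
for n in('scene','side'): print(load(n+'0')['M'].round(3))
E
```

```text
pics
{'time_s': 0.1, 'qpos': array([-1.18957590e+00,  3.00423668e-01,  1.52155409e+00,  4.89440970e-06,
        1.32068965e+00, -6.66099396e-02]), 'joint_vel': array([ 0.00059819, -0.0012849 , -0.00070917, -0.00072239, -0.00038123,
        0.00011318]), 'tau': array([ 1.25585902e-03, -5.32641721e+01, -3.53283942e+01,  7.09447078e-02,
        2.35047826e-02, -5.14225906e-05]), 'ee_pos': array([ 0.23806454, -0.49555498,  0.22392375]), 'eef_rot': array([-3.14052060e+00, -7.62668344e-05,  4.47829115e-01]), 'force': array([-1.07332678,  0.07728918,  0.60502217]), 'moment': array([ 0.01565506, -0.00273843,  0.0183486 ]), 'grip_force': 0.0, 'grip_width': 0.09390739338960108}
[[-0.625  0.447 -0.641 -0.145]
 [-0.781 -0.36   0.51   0.572]
 [-0.003  0.819  0.574  0.625]
 [ 0.     0.     0.     1.   ]]
[[ 0.997 -0.042  0.064  0.542]
 [ 0.077  0.547 -0.834 -0.899]
 [ 0.     0.836  0.548  0.739]
 [ 0.     0.     0.     1.   ]]
```

View pics/scene0.png

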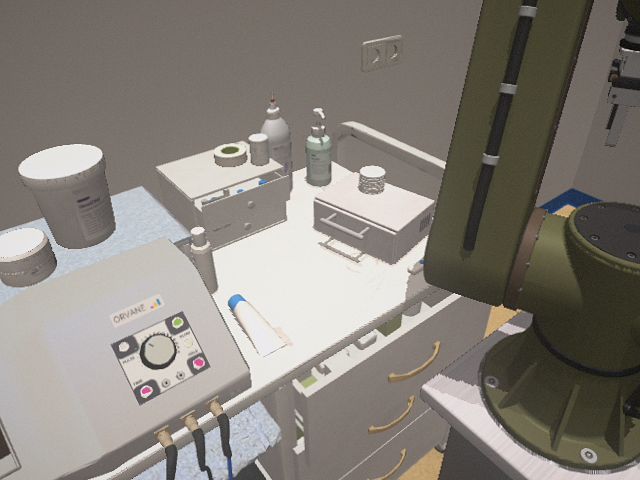

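View pics/side0.png

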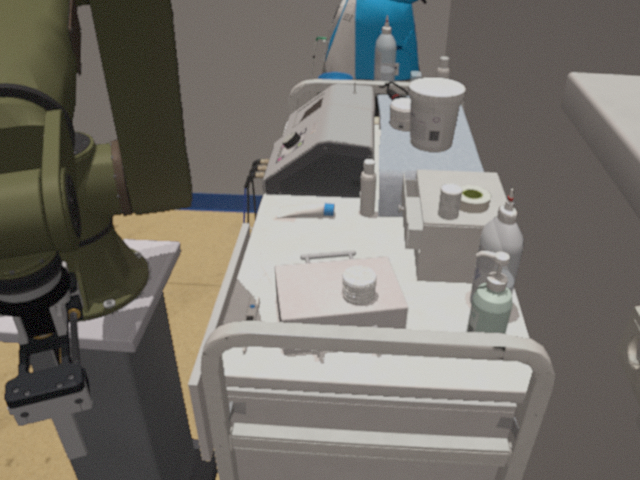

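The scene view shows the unit at centre: top corners roughly (316,205), (345,171), (435,203), (390,258). The handle bar is near (345,228), pads at (372,180), bottle at (200,260) and tube at (262,325). I'll locate these from the depth maps.

Run:
```python
from h import *
def cloud(d):
    v,u=np.mgrid[0:480,0:640];uv=np.c_[u.ravel(),v.ravel()].astype(float)
    r=ray(d,uv);s=d['z'].ravel();P=(r*s[:,None])@d['M'][:3,:3].T+d['M'][:3,3];P[s==0]=np.nan
    return P,uv
C={}
for n in('scene0','side0'):
    d=load(n);P,uv=cloud(d);C[n]=P
    print(n,'guess', px(d,[(330,198),(372,185),(345,225),(205,270),(260,320)] if n[1]=='c' else [(300,290),(360,290),(328,256),(368,190),(320,211)]).round(3).tolist())
    m=(abs(P[:,2]-.084)<.006)&(P[:,0]>.3)&(P[:,0]<.9)&(P[:,1]>-.45)&(P[:,1]<.1)
    Q=P[m]
    # main cluster
    img=np.zeros((480,640),np.uint8);img.ravel()[m]=1
    nl,L,st,_=cv2.connectedComponentsWithStats(img);k=1+np.argmax(st[1:,4])
    Q=P[L.ravel()==k]
    rc=cv2.minAreaRect(Q[:,:2].astype(np.float32)*1000);print(len(Q),Q[:,2].mean(),rc,cv2.boxPoints(rc).round().tolist())
    # small things: heights in the area
    for lo,hi,nm in((.115,.135,'padtop'),(.055,.075,'handle')):
        m=(P[:,2]>lo)&(P[:,2]<hi)&(P[:,0]>.3)&(P[:,0]<.75)&(P[:,1]>-.4)&(P[:,1]<.05)
        img[:]=0;img.ravel()[m]=1
        nl,L,st,_=cv2.connectedComponentsWithStats(img)
        for k in range(1,nl):
            if st[k,4]>25:
                Q=P[L.ravel()==k];print(nm,st[k].tolist(),Q.mean(0).round(3),Q.min(0).round(3),Q.max(0).round(3))
for n in C:
    im=cv2.imread('pics/'+n+'.png');c=im[150:300,290:450] if n[1]=='c' else im[230:350,200:420]
    cv2.imwrite('pics/c_'+n+'.png',cv2.resize(c,None,fx=3.6,fy=3.6,interpolation=cv2.INTER_CUBIC))
```

```text
scene0 guess [[0.57, 0.002, 0.084], [0.528, -0.082, 0.105], [0.507, 0.012, 0.051], [0.545, 0.316, 0.06], [0.407, 0.288, 0.021]]
3434 0.08303732098817773 ((511.9522705078125, -70.79474639892578), (218.07928466796875, 161.3208770751953), 12.59919548034668) [[388.0, -16.0], [423.0, -173.0], [636.0, -126.0], [601.0, 32.0]]
padtop [355, 125, 91, 48, 1055] [ 0.595 -0.235  0.125] [ 0.455 -0.258  0.115] [ 0.75  -0.223  0.132]
padtop [317, 139, 13, 7, 40] [ 0.747 -0.12   0.12 ] [ 0.742 -0.138  0.116] [ 0.75  -0.101  0.125]
padtop [359, 165, 26, 17, 352] [ 0.544 -0.093  0.125] [ 0.519 -0.126  0.115] [ 0.577 -0.068  0.129]
handle [316, 157, 15, 11, 98] [ 0.743 -0.115  0.065] [ 0.737 -0.14   0.055] [ 0.75  -0.096  0.075]
handle [313, 202, 121, 42, 1180] [ 0.465 -0.011  0.066] [ 0.39  -0.168  0.055] [0.599 0.05  0.075]
side0 guess [[0.446, -0.092, 0.083], [0.55, -0.126, 0.117], [0.487, 0.037, 0.067], [0.562, 0.291, 0.075], [0.453, 0.28, 0.02]]
5719 0.084784234298518 ((511.73583984375, -71.80207824707031), (216.6350555419922, 162.5133056640625), 12.473608016967773) [[388.0, -16.0], [424.0, -175.0], [635.0, -128.0], [600.0, 31.0]]
padtop [343, 265, 34, 27, 726] [ 0.548 -0.105  0.127] [ 0.52  -0.129  0.115] [ 0.577 -0.069  0.131]
padtop [476, 286, 7, 16, 72] [ 0.747 -0.126  0.121] [ 0.743 -0.141  0.115] [ 0.75  -0.107  0.126]
padtop [217, 321, 279, 34, 5425] [ 0.55  -0.248  0.127] [ 0.334 -0.261  0.115] [ 0.75  -0.225  0.134]
handle [300, 251, 56, 12, 323] [0.485 0.036 0.07 ] [0.433 0.008 0.062] [0.539 0.05  0.075]
handle [300, 311, 108, 15, 768] [ 0.556 -0.141  0.066] [ 0.453 -0.165  0.055] [ 0.633 -0.122  0.075]
handle [469, 314, 10, 18, 92] [ 0.744 -0.136  0.065] [ 0.739 -0.149  0.055] [ 0.75  -0.114  0.074]
handle [201, 356, 21, 11, 174] [ 0.321 -0.255  0.065] [ 0.306 -0.259  0.055] [ 0.338 -0.236  0.075]
```

View pics/c_scene0.png

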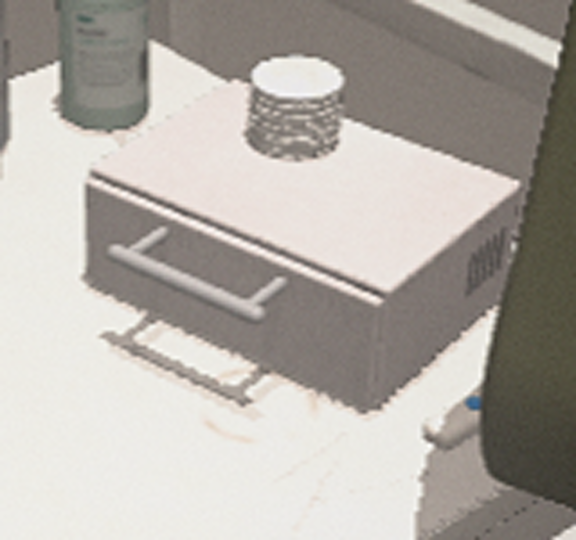

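The crop shows the drawer shut, with the bar handle on the front panel running from (118,250) to (258,313). From depth, the unit centre is about (0.513,-0.076), unit +x points along world (0.216,-0.976), and the handle is near (0.486,0.044). I'll move above the handle now.

>>> {"name": "play_rows", "arguments": {
  "motion": [
    [[0.1, -0.08, 0, 0, 0, 0.005, -0.1], [0.2, -0.16, 0, 0, 0, 0.01, -0.1], [0.36, -0.29, 0, 0, 0, 0.018, -0.1], [0.52, -0.42, 0, 0, 0, 0.026, -0.1], [0.68, -0.55, 0, 0, 0, 0.0366, -0.1], [0.82, -0.67, 0, 0, 0, 0.0366, -0.1], [0.92, -0.75, 0, 0, 0, 0.0366, -0.1], [0.92, -0.75, 0, 0, 0, 0.0366, -0.1], [0.92, -0.75, 0, 0, 0, 0.0366, -0.1]]
  ]
}}

```text
time_s: 1.0
ee_pos: [0.3644, -0.2269, 0.2244]
eef_rot: [3.142, 0.0, 0.219]
force: [0.8, -0.2, -0.4]
grip_width: 0.0418
grip_force: 0.0
```

```bash
cat >> h.py <<'E'
def to(p,yaw=None):
    "tool-frame command fractions to world target"
    T=toolT();Rm=T[:3,:3];q=R.from_matrix(Rm)
    print('at',T[:3,3].round(4),'rpy',get_obs()['eef_rot'].round(3),'shift',((Rm.T@(np.array(p)-T[:3,3]))/.25).round(4),end=' ')
    if yaw is not None: print('turn',((q.inv()*R.from_euler('xyz',[np.pi,0,yaw])).as_rotvec()/(2*np.pi)).round(4),end='')
    print()
E
python3 -c "
from h import *
to([.486,.044,.2],.218)"
```

```text
at [ 0.3644 -0.2269  0.2244] rpy [3.142 0.    0.219] shift [ 0.7108 -0.9518  0.0974] turn [0.     0.     0.0002]
```

>>> {"name": "play_rows", "arguments": {
  "motion": [
    [[0.1, -0.12, 0, 0, 0, 0, -0.1], [0.24, -0.3, 0, 0, 0, 0, -0.1], [0.38, -0.5, 0, 0, 0, 0, -0.1], [0.52, -0.7, 0, 0, 0, 0, -0.1], [0.65, -0.86, 0, 0, 0, 0, -0.1], [0.71, -0.952, 0, 0, 0, 0, -0.1], [0.71, -0.952, 0, 0, 0, 0, -0.1], [0.71, -0.952, 0, 0, 0, 0, -0.1], [0.71, -0.952, 0, 0, 0, 0, -0.1]]
  ]
}}

```text
time_s: 1.9
ee_pos: [0.486, 0.042, 0.2242]
eef_rot: [3.141, 0.001, 0.216]
force: [0.3, -0.4, -0.1]
grip_width: 0.0421
grip_force: 0.0
```

Run:
```python
from h import *
cap('wrist','w1');d=load('w1');print(toolT().round(3),d['M'].round(3))
print(proj(d,[[.486,.044,.066],[.437,.033,.066],[.535,.055,.066]]))
```

```text
[[ 0.977  0.214 -0.     0.486]
 [ 0.214 -0.977 -0.     0.042]
 [-0.     0.    -1.     0.224]
 [ 0.     0.     0.     1.   ]] [[ 0.216  0.939  0.267  0.564]
 [-0.976  0.208  0.059  0.06 ]
 [-0.    -0.274  0.962  0.385]
 [ 0.     0.     0.     1.   ]]
[[321.12259524 231.16901427]
 [321.34752176 279.41218092]
 [320.88238568 178.81016253]]
```

View pics/w1.png

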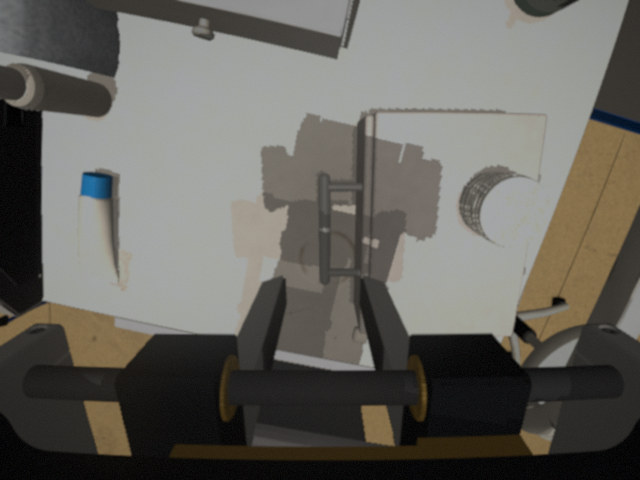

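The wrist view shows the bar from (323,175) to (326,282), with its centre at about (325,229). It sits parallel to the panel edge and between the open fingers.

Run:
```python
from h import *
d=load('w1');p=px(d,[(323.5,176),(326,281),(325,229)],.068);print(p.round(4), np.degrees(np.arctan2(*(p[0]-p[1])[[1,0]])))
print('bar depth',px(d,[(324,200),(325,260)]).round(4))
# box top right-far & near corners
print(px(d,[(373,112),(546,114),(524,365)],.084).round(4))
to([p[2][0],p[2][1],.064],.216)
```

```text
[[0.5382 0.0532 0.068 ]
 [0.4371 0.0282 0.068 ]
 [0.4894 0.0409 0.068 ]] 13.887964559644566
bar depth [[0.5173 0.0481 0.073 ]
 [0.4601 0.0344 0.0723]]
[[ 0.6005  0.0245  0.084 ]
 [ 0.6339 -0.1217  0.084 ]
 [ 0.3941 -0.1972  0.084 ]]
at [0.4859 0.0418 0.2243] rpy [3.141 0.    0.216] shift [0.013  0.0064 0.6414] turn [ 0.      0.0001 -0.    ]
```

>>> {"name": "play_rows", "arguments": {
  "motion": [
    [[0.01, 0.006, 0.15, 0, 0, 0, -0.1], [0.01, 0.006, 0.3, 0, 0, 0, -0.1], [0.01, 0.006, 0.42, 0, 0, 0, -0.1], [0.01, 0.006, 0.53, 0, 0, 0, -0.1], [0.01, 0.006, 0.6, 0, 0, 0, -0.1], [0.01, 0.006, 0.64, 0, 0, 0, -0.1], [0.01, 0.006, 0.64, 0, 0, 0, -0.1]]
  ]
}}

```text
time_s: 2.65
ee_pos: [0.4884, 0.0416, 0.0638]
eef_rot: [-3.141, 0.002, 0.216]
force: [0.4, -0.6, -0.0]
grip_width: 0.0424
grip_force: 0.0
```

>>> {"name": "play_rows", "arguments": {
  "motion": [
    [[0, 0, 0, 0, 0, 0, -1], [0, 0, 0, 0, 0, 0, -1], [0, 0, 0, 0, 0, 0, -1], [0, 0, 0, 0, 0, 0, -1], [0, 0, 0, 0, 0, 0, -1]]
  ],
  "grip_force": 30
}}

```text
time_s: 3.15
ee_pos: [0.4891, 0.0426, 0.0649]
eef_rot: [3.141, -0.001, 0.218]
force: [-0.4, -0.8, 3.9]
grip_width: 0.0101
grip_force: 30.0
```

Gripped at 10 mm, which matches the bar. Next, pull out 125 mm along -tool y.

>>> {"name": "play_rows", "arguments": {
  "motion": [
    [[0, -0.04, 0, 0, 0, 0, -1], [0, -0.09, 0, 0, 0, 0, -1], [0, -0.15, 0, 0, 0, 0, -1], [0, -0.21, 0, 0, 0, 0, -1], [0, -0.28, 0, 0, 0, 0, -1], [0, -0.35, 0, 0, 0, 0, -1], [0, -0.41, 0, 0, 0, 0, -1], [0, -0.46, 0, 0, 0, 0, -1], [0, -0.49, 0, 0, 0, 0, -1], [0, -0.5, 0, 0, 0, 0, -1]]
  ]
}}

```text
time_s: 4.15
ee_pos: [0.4621, 0.1636, 0.0648]
eef_rot: [3.137, 0.0, 0.22]
force: [5.4, -38.4, 7.5]
grip_width: 0.0102
grip_force: 30.0
```

Run:
```python
from h import *
cap('wrist','w2');o=get_obs();print(o['ee_pos'],o['eef_rot'],o['force'],o['grip_width'])
```

```text
[0.4621152  0.1634323  0.06480931] [3.13724712e+00 1.10055870e-04 2.19284828e-01] [  1.40035277 -19.8938374    8.09144578] 0.010276888473304168
```

View pics/w2.png

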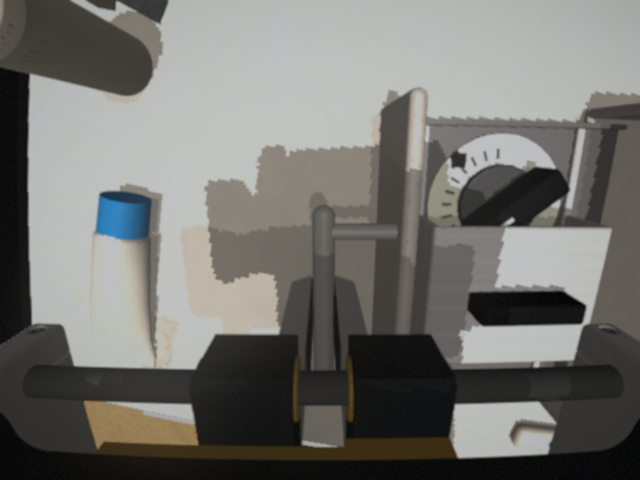

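The drawer is open (bar moved 124 mm). The picture shows the guard partly over the knob, its fin at about (527,305), the index mark near (459,159) and the knob bar running from (480,215) to (550,180). I'll release, lift and look from above.

>>> {"name": "play_rows", "arguments": {
  "motion": [
    [[0, 0, 0, 0, 0, 0, -0.2], [0, 0, 0, 0, 0, 0, -0.2], [0, 0, 0, 0, 0, 0, -0.2], [0, 0, -0.1, 0, 0, 0, -0.2], [0, 0, -0.25, 0, 0, 0, -0.2], [0, 0, -0.4, 0, 0, 0, -0.2], [0, 0.15, -0.55, 0, 0, 0, -0.2], [0, 0.3, -0.65, 0, 0, 0, -0.2], [0, 0.4, -0.7, 0, 0, 0, -0.2], [0, 0.4, -0.7, 0, 0, 0, -0.2]]
  ]
}}

```text
time_s: 5.2
ee_pos: [0.4844, 0.0652, 0.2412]
eef_rot: [3.141, -0.003, 0.215]
force: [-0.2, -0.5, 0.6]
grip_width: 0.0375
grip_force: 0.0
```

Run:
```python
from h import *
cap('wrist','w3');o=get_obs();print(o['ee_pos'],o['eef_rot'],o['force'],o['grip_width'])
d=load('w3');k=proj(d,[[.5336,.0637,.046]])[0];print(k)
x,y=[int(v) for v in k];x0=max(0,x-130);y0=max(0,y-80)
c=d['f'][y0:y0+230,x0:x0+260,::-1];print(x0,y0);cv2.imwrite('pics/c3.png',cv2.resize(c,None,fx=3,fy=2.6 if 0 else 3*.86,interpolation=cv2.INTER_CUBIC) if 0 else cv2.resize(c,None,fx=2.6,fy=2.6,interpolation=cv2.INTER_CUBIC))
```

```text
[0.48373815 0.06649241 0.23983256] [-3.14151910e+00 -1.14243217e-03  2.15818861e-01] [-0.25627892  0.67161825 -0.48337461] 0.037593334417546115
[334.61155802 179.17792796]
204 99
```

View pics/c3.png

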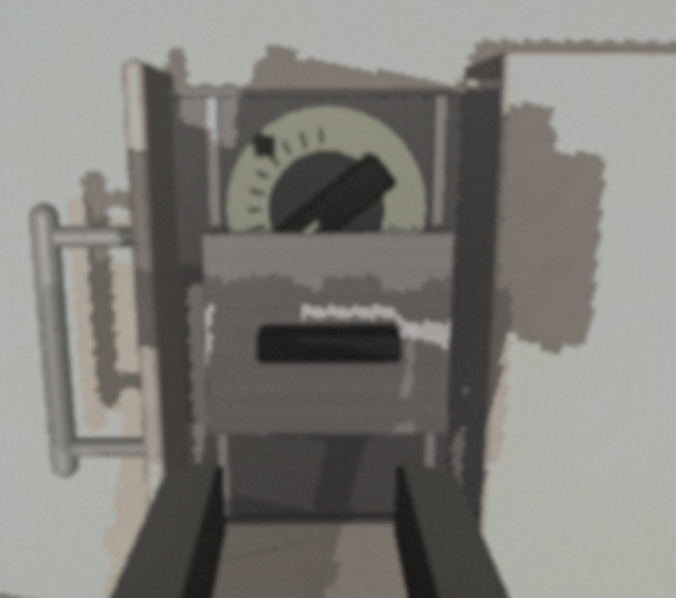

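The crop (scale 2.6, offset 204,99) shows the fin top at about (329,335). The knob's square end is at upper right (378,170), its nose is hidden at lower left, and the index mark is at (263,145). The knob needs to turn about +78°, but the guard goes back first.

Run:
```python
from h import *
d=load('w3');s=lambda x,y:(204+x/2.6,99+y/2.6)
uv=[s(329,334),s(329,325),s(329,345),s(215,236),s(443,236)]
print(px(d,uv[:3],.074).round(4),px(d,uv[:3]).round(4),px(d,uv[3:],.054).round(4))
bar=np.array([.4621,.1636]);ux=np.array([.2173,-.9761]);uy=np.array([.9761,.2173])
k=bar+.113*ux+.048*uy;print('knob',k)
f=px(d,uv[:1],.074)[0,:2];print('fin rel knob ux,uy',(f-k)@ux,(f-k)@uy)
t=f+.030*uy
to([*t,.081],.219)
print(get_obs()['qpos'].round(3))
```

```text
[[0.4886 0.0585 0.074 ]
 [0.4921 0.0593 0.074 ]
 [0.4844 0.0576 0.074 ]] [[0.4886 0.0585 0.0739]
 [0.4897 0.0585 0.0629]
 [0.4845 0.0576 0.0743]] [[0.5132 0.1097 0.054 ]
 [0.5326 0.0219 0.054 ]]
knob [0.5335077 0.0637311]
fin rel knob ux,uy -0.004677676379451684 -0.04492781067450948
at [0.4837 0.0665 0.2398] rpy [-3.142e+00 -1.000e-03  2.160e-01] shift [0.1316 0.0349 0.6355] turn [-0.     -0.0002 -0.0005]
[0.061 0.149 1.67  0.    1.322 1.416]
```

>>> {"name": "play_rows", "arguments": {
  "motion": [
    [[0.06, 0.02, 0.08, 0, 0, 0, -1], [0.13, 0.035, 0.2, 0, 0, 0, -1], [0.13, 0.035, 0.35, 0, 0, 0, -1], [0.13, 0.035, 0.48, 0, 0, 0, -1], [0.13, 0.035, 0.58, 0, 0, 0, -1], [0.13, 0.035, 0.635, 0, 0, 0, -1], [0.13, 0.035, 0.635, 0, 0, 0, -1], [0.13, 0.035, 0.635, 0, 0, 0, -1]]
  ]
}}

```text
time_s: 6.05
ee_pos: [0.5174, 0.0661, 0.0813]
eef_rot: [-3.142, -0.001, 0.218]
force: [0.0, -0.4, 0.6]
grip_width: 0.0007
grip_force: 0.0
```

>>> {"name": "play_rows", "arguments": {
  "motion": [
    [[-0.03, 0, 0, 0, 0, 0, -1], [-0.06, 0, 0, 0, 0, 0, -1], [-0.09, 0, 0, 0, 0, 0, -1], [-0.12, 0, 0, 0, 0, 0, -1], [-0.15, 0, 0, 0, 0, 0, -1], [-0.18, 0, 0, 0, 0, 0, -1], [-0.205, 0, 0, 0, 0, 0, -1], [-0.225, 0, 0, 0, 0, 0, -1], [-0.24, 0, 0, 0, 0, 0, -1], [-0.24, 0, 0, 0, 0, 0, -1]]
  ]
}}

```text
time_s: 7.05
ee_pos: [0.4581, 0.0525, 0.0806]
eef_rot: [-3.141, 0.001, 0.218]
force: [-0.1, 0.3, 0.3]
grip_width: -0.0001
grip_force: 0.0
```

>>> {"name": "play_rows", "arguments": {
  "motion": [
    [[-0.008, 0, 0, 0, 0, 0, -1], [-0.016, 0, 0, 0, 0, 0, -1], [-0.024, 0, 0, 0, 0, 0, -1], [-0.032, 0, 0, 0, 0, 0, -1], [-0.032, 0, 0, 0, 0, 0, -1]]
  ]
}}

```text
time_s: 7.55
ee_pos: [0.4504, 0.0508, 0.0806]
eef_rot: [-3.142, 0.0, 0.218]
force: [0.7, 0.8, -0.8]
grip_width: 0.0005
grip_force: 0.0
```

>>> {"name": "play_rows", "arguments": {
  "motion": [
    [[0.02, 0, -0.1, 0, 0, 0, -1], [0.03, 0, -0.25, 0, 0, 0, -1], [0.05, 0, -0.4, 0, 0, -0.02, -0.2], [0.07, 0, -0.55, 0, 0, -0.04, -0.2], [0.08, 0, -0.64, 0, 0, -0.06, -0.2], [0.08, 0, -0.64, 0, 0, -0.06, -0.2]]
  ]
}}

```text
time_s: 8.15
ee_pos: [0.4713, 0.0552, 0.2435]
eef_rot: [3.139, -0.004, 0.598]
force: [0.2, 0.3, -1.4]
grip_width: 0.0296
grip_force: 0.0
```

Run:
```python
from h import *
cap('wrist','w4');o=get_obs();print(o['ee_pos'],o['eef_rot'],o['force'],o['grip_width'])
d=load('w4');k=proj(d,[[.5335,.0637,.046]])[0];print(k)
x,y=[int(v) for v in k];x0=max(0,min(640-220,x-110));y0=max(0,y-80)
c=d['f'][y0:y0+180,x0:x0+220,::-1];print(x0,y0);cv2.imwrite('pics/c4.png',cv2.resize(c,None,fx=3.2,fy=3.2,interpolation=cv2.INTER_CUBIC))
```

```text
[0.47047178 0.05520987 0.24126319] [ 3.14079586e+00 -1.35761028e-03  5.93559628e-01] [-0.66707479  0.60695637  0.76408983] 0.03289666312213524
[349.67186614 171.16537996]
239 91
```

View pics/c4.png

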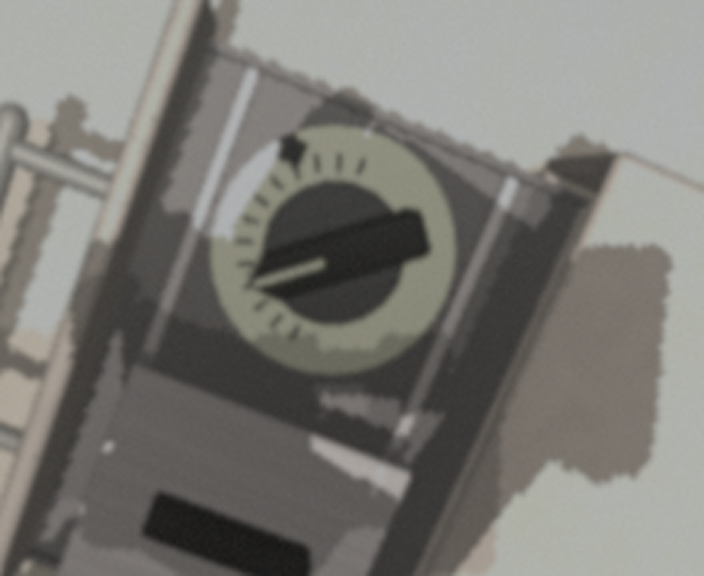

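The guard is back, clear of the dial. In the crop (scale 3.2, offset 239,91) the dial centre is at (334,250), the index mark at (292,150), the nose tip at (254,285), and the square end spans (412,210) to (430,250).

Run:
```python
from h import *
d=load('w4');s=lambda x,y:(239+x/3.2,91+y/3.2)
dial=px(d,[s(211,250),s(457,250),s(334,124),s(334,377)],.016);c=dial.mean(0);print('dial c',c.round(4),np.linalg.norm(dial[0]-dial[1]),np.linalg.norm(dial[2]-dial[3]))
# dial centre by ellipse contour is symmetric enough; index
i=px(d,[s(292,150)],.017)[0];print('idx',i.round(4),np.linalg.norm((i-c)[:2]))
n,e1,e2=px(d,[s(254,285),s(412,210),s(430,250)],.046);e=(e1+e2)/2
print('nose',n.round(4),'end',e.round(4),'mid',((n+e)/2).round(4),np.linalg.norm(n-e),np.linalg.norm(e1-e2))
yaw=.219;ux=np.array([np.sin(yaw),-np.cos(yaw)]);uy=np.array([np.cos(yaw),np.sin(yaw)])
ang=lambda v:np.arctan2(v@uy,-(v@ux))
a=ang((n-e)[:2]);b=ang((i-c)[:2]);print('knob',a,'index',b,'deg',np.degrees([a,b,b-a]))
# tool x along nose dir (or opposite): world heading of nose
h=np.arctan2(*(n-e)[[1,0]]);print('nose heading',h)
ax=((n+e)/2+c)[:2]/2
f=px(d,[s(228,533)],.074)[0,:2];print('fin rel c uy',(f-c[:2])@uy,f)
for y in(h,h-np.pi): 
    print(y);to([*ax,.14],y)
```

```text
dial c [0.5306 0.0674 0.016 ] 0.08669612296107676 0.08778505911562906
idx [0.5506 0.0993 0.017 ] 0.03766095567208882
nose [0.5075 0.0854 0.046 ] end [0.5526 0.0507 0.046 ] mid [0.5301 0.0681 0.046 ] 0.05694267841644377 0.0141400291658687
knob -0.6960845618342734 index 0.7797516171247331 deg [-39.88270758  44.67647673  84.55918431]
nose heading 2.48588088862917
fin rel c uy -0.09239019085219222 [0.43996928 0.04937537]
2.48588088862917
at [0.4705 0.0552 0.2413] rpy [ 3.141e+00 -1.000e-03  5.940e-01] shift [0.226  0.0921 0.4054] turn [ 3.000e-04 -0.000e+00 -3.012e-01]
-0.655711764960623
at [0.4705 0.0552 0.2413] rpy [ 3.141e+00 -1.000e-03  5.940e-01] shift [0.226  0.0921 0.4054] turn [-0.     -0.0003  0.1988]
```

>>> {"name": "play_rows", "arguments": {
  "motion": [
    [[0.05, 0.02, 0.05, 0, 0, -0.023, -0.1], [0.1, 0.04, 0.12, 0, 0, -0.046, -0.1], [0.16, 0.06, 0.2, 0, 0, -0.069, -0.1], [0.21, 0.08, 0.28, 0, 0, -0.092, -0.1], [0.225, 0.092, 0.35, 0, 0, -0.115, -0.1], [0.225, 0.092, 0.4, 0, 0, -0.138, -0.1], [0.225, 0.092, 0.4, 0, 0, -0.161, -0.1], [0.225, 0.092, 0.4, 0, 0, -0.184, -0.1], [0.225, 0.092, 0.4, 0, 0, -0.207, -0.1], [0.225, 0.092, 0.4, 0, 0, -0.23, -0.1]]
  ]
}}

```text
time_s: 9.2
ee_pos: [0.5287, 0.0676, 0.1388]
eef_rot: [-3.139, -0.001, 2.043]
force: [-0.3, -0.3, 0.1]
grip_width: 0.0421
grip_force: 0.0
```

>>> {"name": "play_rows", "arguments": {
  "motion": [
    [[0, 0, 0, 0, 0, -0.023, -0.1], [0, 0, 0, 0, 0, -0.046, -0.1], [0, 0, 0, 0, 0, -0.066, -0.1], [0, 0, 0, 0, 0, -0.071, -0.1], [0, 0, 0, 0, 0, -0.071, -0.1]]
  ]
}}

```text
time_s: 9.7
ee_pos: [0.5288, 0.0676, 0.1391]
eef_rot: [-3.14, -0.002, 2.484]
force: [-1.0, -0.7, 0.0]
grip_width: 0.0425
grip_force: 0.0
```

```bash
python3 -c "
from h import *
to([.5302,.0677,.046],2.486);print(get_obs()['qpos'])"
```

```text
at [0.5288 0.0676 0.1391] rpy [-3.140e+00 -2.000e-03  2.484e+00] shift [-0.0048  0.0045  0.3723] turn [-0.0003 -0.0003 -0.0003]
[ 5.83461851e-02  3.50866870e-01  1.66311624e+00  2.59946931e-05
  1.13031687e+00 -8.54819703e-01]
```

>>> {"name": "play_rows", "arguments": {
  "motion": [
    [[-0.005, 0.0045, 0.06, 0, 0, 0, -0.1], [-0.005, 0.0045, 0.14, 0, 0, 0, -0.1], [-0.005, 0.0045, 0.22, 0, 0, 0, -0.1], [-0.005, 0.0045, 0.29, 0, 0, 0, -0.1], [-0.005, 0.0045, 0.34, 0, 0, 0, -0.1], [-0.005, 0.0045, 0.372, 0, 0, 0, -0.1], [-0.005, 0.0045, 0.372, 0, 0, 0, -0.1]]
  ]
}}

```text
time_s: 10.4
ee_pos: [0.5308, 0.0677, 0.0467]
eef_rot: [-3.14, -0.001, 2.485]
force: [0.4, 0.2, 0.4]
grip_width: 0.0421
grip_force: 0.0
```

>>> {"name": "play_rows", "arguments": {
  "motion": [
    [[0, 0, 0, 0, 0, 0, -1], [0, 0, 0, 0, 0, 0, -1], [0, 0, 0, 0, 0, 0, -1], [0, 0, 0, 0, 0, 0, -1]]
  ],
  "grip_force": 20
}}

```text
time_s: 10.8
ee_pos: [0.5313, 0.0673, 0.0482]
eef_rot: [-3.141, 0.0, 2.486]
force: [-0.3, -3.8, 7.5]
grip_width: 0.0158
grip_force: 20.0
```

>>> {"name": "play_rows", "arguments": {
  "motion": [
    [[0, 0, 0, 0, 0, 0.01, -1], [0, 0, 0, 0, 0, 0.03, -1], [0, 0, 0, 0, 0, 0.05, -1], [0, 0, 0, 0, 0, 0.07, -1], [0, 0, 0, 0, 0, 0.09, -1], [0, 0, 0, 0, 0, 0.11, -1], [0, 0, 0, 0, 0, 0.13, -1], [0, 0, 0, 0, 0, 0.15, -1], [0, 0, 0, 0, 0, 0.17, -1], [0, 0, 0, 0, 0, 0.18, -1]]
  ]
}}

```text
time_s: 11.8
ee_pos: [0.5304, 0.067, 0.0481]
eef_rot: [-3.139, 0.002, 1.35]
force: [-11.7, -7.4, 10.8]
grip_width: 0.0162
grip_force: 20.0
```

>>> {"name": "play_rows", "arguments": {
  "motion": [
    [[0, 0, 0, 0, 0, 0.015, -1], [0, 0, 0, 0, 0, 0.03, -1], [0, 0, 0, 0, 0, 0.045, -1], [0, 0, 0, 0, 0, 0.054, -1], [0, 0, 0, 0, 0, 0.054, -1], [0, 0, 0, 0, 0, 0.054, -1]]
  ]
}}

```text
time_s: 12.4
ee_pos: [0.5302, 0.0671, 0.0481]
eef_rot: [-3.139, 0.003, 1.016]
force: [-12.9, -7.4, 12.3]
grip_width: 0.0158
grip_force: 20.0
```

Run:
```python
from h import *
o=get_obs();print(o['ee_pos'],o['eef_rot'],o['force'],o['moment'],o['grip_width'])
```

```text
[0.53017492 0.06710672 0.04812834] [-3.13944215e+00  2.69576066e-03  1.01564906e+00] [-12.92952272  -7.38760384  12.3052474 ] [-1.25499131  2.40903772 -0.07542594] 0.015811194906728634
```

>>> {"name": "play_rows", "arguments": {
  "motion": [
    [[0, 0, 0, 0, 0, 0, -0.1], [0, 0, 0, 0, 0, 0, -0.1], [0, 0, 0, 0, 0, 0, -0.1], [0, 0, -0.08, 0, 0, 0, -0.1], [0, 0, -0.2, 0, 0, 0, -0.1], [-0.05, 0, -0.35, 0, 0, 0, -0.1], [-0.12, 0, -0.5, 0, 0, 0, -0.1], [-0.2, 0, -0.6, 0, 0, 0, -0.1], [-0.2, 0, -0.6, 0, 0, 0, -0.1], [-0.2, 0, -0.6, 0, 0, 0, -0.1]]
  ]
}}

```text
time_s: 13.4
ee_pos: [0.5051, 0.0253, 0.1976]
eef_rot: [3.141, -0.0, 1.015]
force: [-0.6, 0.2, 1.0]
grip_width: 0.042
grip_force: 0.0
```

Run:
```python
from h import *
cap('wrist','w5');o=get_obs();print(o['ee_pos'],o['eef_rot'],o['force'],o['grip_width'])
d=load('w5');k=proj(d,[[.5305,.0672,.046]])[0];print(k)
x,y=[int(v) for v in k];x0=max(0,min(640-220,x-110));y0=max(0,y-80)
c=d['f'][y0:y0+180,x0:x0+220,::-1];print(x0,y0);cv2.imwrite('pics/c5.png',cv2.resize(c,None,fx=3.2,fy=3.2,interpolation=cv2.INTER_CUBIC))
```

```text
[0.50494383 0.02557338 0.19675945] [-3.14066832e+00  4.05203399e-04  1.01574476e+00] [0.4211705  0.59185213 0.41620022] 0.0423605778752244
[322.46760826 181.97775433]
212 101
```

View pics/c5.png

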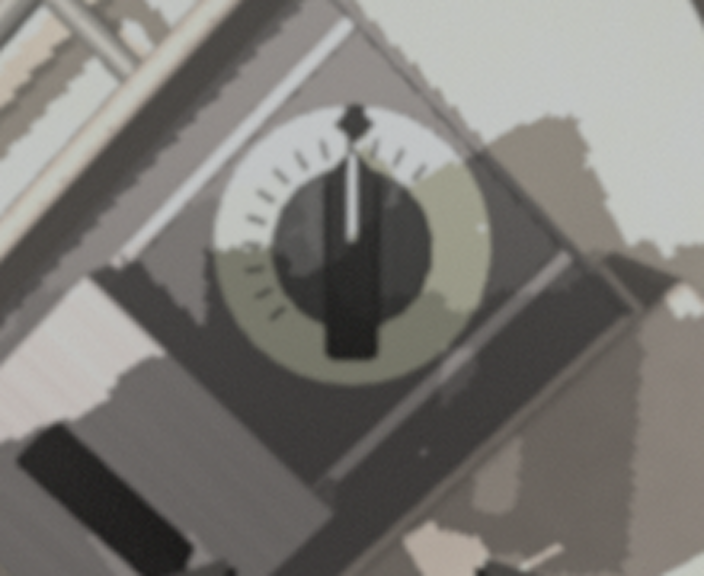

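The white line on the nose at x≈352 runs straight into the index wedge at (354,122), and the dial centre is at x≈352, so the knob is within about 1–2°. The guard is clear of the knob. Next I'll push the guard home by its fin.

Run:
```python
from h import *
d=load('w5');s=lambda x,y:(212+x/3.2,101+y/3.2)
f=px(d,[s(105,497)],.074)[0,:2];n,e=px(d,[s(352,150),s(352,350)],.046);i=px(d,[s(354,123)],.016)[0];k=px(d,[s(352,245)],.016)[0]
v=(n-e)[:2];w=(i-k)[:2];print('fin',f,'ang err deg',np.degrees(np.arctan2(v[0]*w[1]-v[1]*w[0],v@w)),k)
uy=np.array([.9761,.2173]);f=f*.5+.5*np.array([.44,.0494])
to([*(f-.034*uy),.15],.219);to([*(f-.034*uy),.081],.219)
```

```text
fin [0.4392488  0.05047163] ang err deg -0.94697482072611 [0.53084339 0.06865304 0.016     ]
at [0.5049 0.0256 0.1968] rpy [-3.141  0.     1.016] shift [-0.1499 -0.3705  0.1874] turn [-1.000e-04  1.000e-04  1.268e-01]
at [0.5049 0.0256 0.1968] rpy [-3.141  0.     1.016] shift [-0.1498 -0.3702  0.4634] turn [-1.000e-04  1.000e-04  1.268e-01]
```

>>> {"name": "play_rows", "arguments": {
  "motion": [
    [[-0.03, -0.06, 0, 0, 0, 0.02, -1], [-0.06, -0.14, 0, 0, 0, 0.042, -1], [-0.1, -0.24, 0, 0, 0, 0.065, -1], [-0.13, -0.32, 0, 0, 0, 0.088, -1], [-0.15, -0.37, 0.06, 0, 0, 0.111, -1], [-0.15, -0.37, 0.16, 0, 0, 0.127, -1], [-0.15, -0.37, 0.28, 0, 0, 0.127, -1], [-0.15, -0.37, 0.4, 0, 0, 0.127, -1], [-0.15, -0.37, 0.463, 0, 0, 0.127, -1], [-0.15, -0.37, 0.463, 0, 0, 0.127, -1]]
  ]
}}

```text
time_s: 14.45
ee_pos: [0.4051, 0.0426, 0.0792]
eef_rot: [-3.14, 0.006, 0.218]
force: [0.5, -0.6, 0.1]
grip_width: 0.0001
grip_force: 0.0
```

>>> {"name": "play_rows", "arguments": {
  "motion": [
    [[0.04, 0, 0, 0, 0, 0, -1], [0.08, 0, 0, 0, 0, 0, -1], [0.12, 0, 0, 0, 0, 0, -1], [0.17, 0, 0, 0, 0, 0, -1], [0.22, 0, 0, 0, 0, 0, -1], [0.27, 0, 0, 0, 0, 0, -1], [0.32, 0, 0, 0, 0, 0, -1], [0.37, 0, 0, 0, 0, 0, -1], [0.41, 0, 0, 0, 0, 0, -1], [0.43, 0, 0, 0, 0, 0, -1]]
  ]
}}

```text
time_s: 15.45
ee_pos: [0.5127, 0.0657, 0.0822]
eef_rot: [3.141, -0.001, 0.218]
force: [-2.2, -1.3, 0.4]
grip_width: 0.0005
grip_force: 0.6
```

>>> {"name": "play_rows", "arguments": {
  "motion": [
    [[0.01, 0, 0, 0, 0, 0, -1], [0.02, 0, 0, 0, 0, 0, -1], [0.03, 0, 0, 0, 0, 0, -1], [0.038, 0, 0, 0, 0, 0, -1], [0.044, 0, 0, 0, 0, 0, -1], [0.05, 0, 0, 0, 0, 0, -1], [0.05, 0, 0, 0, 0, 0, -1]]
  ]
}}

```text
time_s: 16.15
ee_pos: [0.5166, 0.0665, 0.0817]
eef_rot: [-3.141, 0.02, 0.218]
force: [-62.4, -15.3, 45.4]
grip_width: 0.0005
grip_force: 32.5
```

That force is a hard stop. I'll back off, lift and check with a picture.

>>> {"name": "play_rows", "arguments": {
  "motion": [
    [[-0.06, 0, 0, 0, 0, 0, -1], [-0.08, 0, -0.05, 0, 0, 0, -1], [-0.1, 0, -0.2, 0, 0, 0, -1], [-0.14, 0, -0.35, 0, 0, 0, -0.1], [-0.2, -0.1, -0.45, 0, 0, 0, -0.1], [-0.24, -0.2, -0.5, 0, 0, 0, -0.1], [-0.24, -0.2, -0.5, 0, 0, 0, -0.1], [-0.24, -0.2, -0.5, 0, 0, 0, -0.1]]
  ]
}}

```text
time_s: 16.95
ee_pos: [0.4548, 0.1041, 0.2077]
eef_rot: [3.141, -0.002, 0.219]
force: [-0.1, -0.7, -0.9]
grip_width: 0.0365
grip_force: 0.0
```

Run:
```python
from h import *
cap('wrist','w6');o=get_obs();print(o['ee_pos'],o['eef_rot'],o['force'],o['grip_width'])
to([.4621,.1636,.064],.219)
```

```text
[0.4547765  0.10368844 0.20707467] [ 3.14144173e+00 -4.72629336e-04  2.18095224e-01] [ 0.57787659  0.16073679 -0.65014295] 0.04048323340282088
at [0.4548 0.1037 0.2071] rpy [ 3.141 -0.     0.218] shift [ 0.0802 -0.2277  0.5723] turn [ 0.     -0.0001 -0.0001]
```

View pics/w6.png

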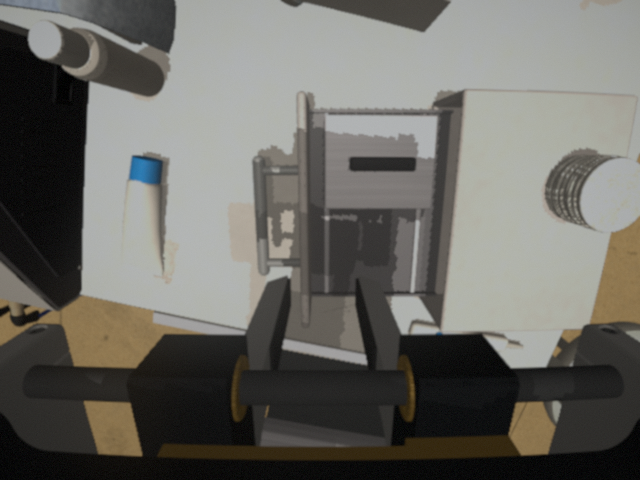

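The guard now covers the knob, with the fin at (383,164). The handle bar is near (262,215). I'll measure both.

Run:
```python
from h import *
d=load('w6');uy=np.array([.9761,.2173]);ux=np.array([.2173,-.9761])
f=px(d,[(382.5,160.5)],.074)[0,:2];print('fin',f,(f-[.4397,.05])@uy, 'rel knob',(f-[.5305,.0675])@uy)
e=px(d,[(325,208),(430,209)],.054)[:,:2].mean(0);print('rear edge rel knob (exp -42)',(e-[.5305,.0675])@uy)
b=px(d,[(258.5,165),(262.5,265),(260,215)],.071)[:,:2];print('bar',b,(b-[.4621,.1636])@ux)
```

```text
fin [0.53285878 0.06983593] 0.09524263145155519 rel knob 0.002810001451555208
rear edge rel knob (exp -42) -0.041968878200897494
bar [[0.50591141 0.17258304]
 [0.41676841 0.1534808 ]
 [0.46298238 0.16377354]] [7.51872489e-04 2.67974424e-05 2.23464710e-05]
```

The guard's rear edge is at -42 mm, which is exactly home. Now grip the handle again and push the drawer shut.

>>> {"name": "play_rows", "arguments": {
  "motion": [
    [[0.03, -0.09, 0, 0, 0, 0, -0.1], [0.06, -0.18, 0.05, 0, 0, 0, -0.1], [0.08, -0.228, 0.15, 0, 0, 0, -0.1], [0.08, -0.228, 0.28, 0, 0, 0, -0.1], [0.08, -0.228, 0.4, 0, 0, 0, -0.1], [0.08, -0.228, 0.5, 0, 0, 0, -0.1], [0.08, -0.228, 0.565, 0, 0, 0, -0.1], [0.08, -0.228, 0.565, 0, 0, 0, -0.1], [0.08, -0.228, 0.565, 0, 0, 0, -0.1]]
  ]
}}

```text
time_s: 17.9
ee_pos: [0.462, 0.1635, 0.0657]
eef_rot: [3.142, 0.001, 0.217]
force: [-0.4, 0.0, -0.4]
grip_width: 0.0427
grip_force: 0.0
```

>>> {"name": "play_rows", "arguments": {
  "motion": [
    [[0, 0, 0, 0, 0, 0, -1], [0, 0, 0, 0, 0, 0, -1], [0, 0, 0, 0, 0, 0, -1], [0, 0, 0, 0, 0, 0, -1], [0, 0, 0, 0, 0, 0, -1]]
  ],
  "grip_force": 30
}}

```text
time_s: 18.4
ee_pos: [0.462, 0.1633, 0.066]
eef_rot: [3.14, -0.0, 0.218]
force: [1.0, -7.2, 1.8]
grip_width: 0.0101
grip_force: 30.0
```

>>> {"name": "play_rows", "arguments": {
  "motion": [
    [[0, 0.03, 0, 0, 0, 0, -1], [0, 0.08, 0, 0, 0, 0, -1], [0, 0.14, 0, 0, 0, 0, -1], [0, 0.2, 0, 0, 0, 0, -1], [0, 0.26, 0, 0, 0, 0, -1], [0, 0.32, 0, 0, 0, 0, -1], [0, 0.38, 0, 0, 0, 0, -1], [0, 0.43, 0, 0, 0, 0, -1], [0, 0.46, 0, 0, 0, 0, -1], [0, 0.475, 0, 0, 0, 0, -1]]
  ]
}}

```text
time_s: 19.4
ee_pos: [0.4879, 0.0472, 0.066]
eef_rot: [3.141, -0.001, 0.217]
force: [3.8, 2.9, 3.9]
grip_width: 0.0099
grip_force: 30.0
```

>>> {"name": "play_rows", "arguments": {
  "motion": [
    [[0, 0.008, 0, 0, 0, 0, -1], [0, 0.014, 0, 0, 0, 0, -1], [0, 0.02, 0, 0, 0, 0, -1], [0, 0.024, 0, 0, 0, 0, -1], [0, 0.024, 0, 0, 0, 0, -1]]
  ]
}}

```text
time_s: 19.9
ee_pos: [0.489, 0.0423, 0.066]
eef_rot: [3.141, -0.001, 0.218]
force: [4.1, 0.5, 5.5]
grip_width: 0.0099
grip_force: 30.0
```

>>> {"name": "play_rows", "arguments": {
  "motion": [
    [[0, 0, 0, 0, 0, 0, -0.2], [0, 0, 0, 0, 0, 0, -0.2], [0, 0, 0, 0, 0, 0, -0.2], [0, 0, -0.08, 0, 0, 0, -0.2], [0, 0, -0.2, 0, 0, 0, -0.2], [0, 0, -0.35, 0, 0, 0, -0.2], [0, 0, -0.5, 0, 0, 0, -0.2], [0, 0, -0.6, 0, 0, 0, -0.2], [0, 0, -0.64, 0, 0, 0, -0.2], [0, 0, -0.64, 0, 0, 0, -0.2]]
  ]
}}

```text
time_s: 20.9
ee_pos: [0.4888, 0.0421, 0.226]
eef_rot: [3.141, -0.001, 0.218]
force: [-0.2, -0.6, -1.4]
grip_width: 0.0378
grip_force: 0.0
```

Run:
```python
from h import *
cap('wrist','w7');o=get_obs();print(o['ee_pos'],o['force'],o['grip_width'])
```

```text
[0.4883611  0.04211469 0.22477947] [ 0.22326195 -0.16165923 -0.57993885] 0.03755259270304946
```

View pics/w7.png

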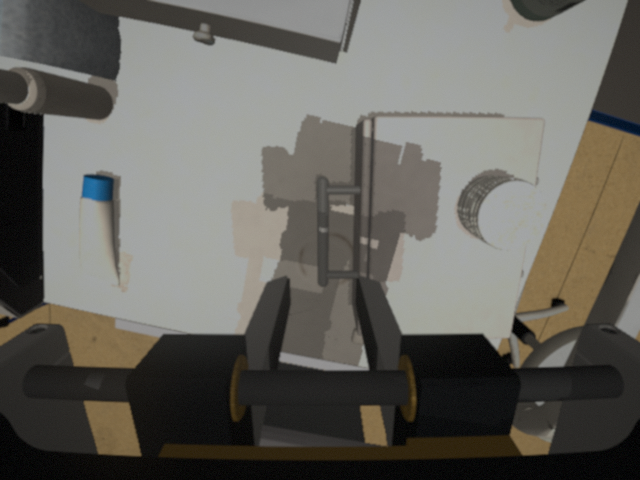

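The drawer is shut: the bar at x≈323 and panel edge at x≈364 match the first wrist view. The bottle, tube and pads haven't moved, and the arm is clear of everything.

```bash
python3 -c "
from station import workorder
print(workorder.hand_in())"
```

```text
the job is handed in; nothing more can be done
None
```

I handed the job in at about 21 s. The drawer is shut, the guard is home over the knob, the knob was within about 1° of the index mark when last seen (before the guard covered it), and the bottle, tube and pads look unmoved; the judge gave no verdict, and I didn't check the thermometer.

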